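# Reload the hot-melt glue dispenser and bring it up to working heat

### The arm

A 7-joint arm with a two-finger parallel gripper is mounted at the origin on the work surface. World frame = base frame: x ahead of the robot, y to its left, z up, the work surface at z = 0. Lengths are in mm, angles in rad, forces in N, time in s.
With the tool pointing down it reaches from about 350 to 775 mm from the base axis. Payload 3.1 kg.
Tool frame: the origin (TCP) lies on the centre line of the jaws, within the pads' length; the fingertips stand 8 mm ahead of it and the grasp point (between the pads) lies 11 mm behind it (tcp_to_tips is the distance from the TCP to the fingertips, in mm); z points along the fingers, y is the line along which they close (so a half turn about z gives the same grasp; the last joint's range is limited). The gripper opens to 85 mm and grips with 20 to 120 N. Pads are 22 mm wide; open, the fingers measure 114 mm over their backs; the gripper's body (76 mm by 85 mm) begins 54 mm behind the grasp point. The pads swing forward as they close: fully open they stand 13 mm farther back than shut.
Start: joints at [-1.347, 0.311, 0.014, 1.512, -0.004, 1.319, -0.027], TCP at [144.446, 530.709, 239.304] pointing down, gripper open.
Joint ranges: [-2.7, 2.7], [-0.3, 1.91], [-1.27, 1.3], [0.12, 2.57], [-1.44, 4.58], [0.2, 2.03], [-3.05, 3.05]. Speed limits (rad/s): [2.79, 2.79, 3.14, 3.14, 3.14, 3.14, 3.14].

### API

Orientations are given as a rotation vector (axis times angle).
In Python, from cell import * gives the robot as it stands.
- The arm moves only by the shell command python3 -m creep 'ROWS'. ROWS is text: rows parted by semicolons, each of 7 numbers parted by spaces: the shift along the tool's x, y, z in units of 2 cm (1.0 is 2 cm), then the turn, a rotation vector about the tool's x, y, z in units of 0.5 rad (1.0 is 0.5 rad), then the opening, from -1 (shut) to 1 (fully open). A call has exactly 8 rows; each row shifts and turns the commanded pose from where the row before left it, along the tool's axes as they then stand; what a row does not reach is not made up. A row lasts 1/12 s, in which the tool goes at most 41.7 mm and 7.16 degrees, less where a joint would pass 70% of its speed; a pose out of reach is approached as far as the arm can. A call with a number of a shift or a turn outside -1 to 1 is refused whole. A call with a gripper value outside its range is refused whole. The fingers move at their own pace and stop on an object; the grip force is fixed at half the most. Time passes only in rows, so rows that do not move let the fingers close, or fill a call up. It gives the time, the measured TCP pose, the force, the opening and the grip force at its end, in the units of the state.
- get_obs(): the state, without advancing time (a new reading comes with each control period).
- camera(name): name is "scene" or "top" or "wrist"; returns the picture (480x640x3 uint8, red, green, blue); there is no depth.
- calibration(name): a dict with "fx", "fy", "cx", "cy" (pixels), "dist_coeffs" ([k1, k2, p1, p2, k3] as OpenCV has them; the pictures are not rectified), "extrinsics" (4x4, takes a point from camera to world coordinates). Camera axes: x right, y down, z forward; pixel columns grow to the right and rows downward; lengths in mm; the calibration is good to about 2 mm. A picture is of the moment at which its call begins: read the wrist's pose just before it. calibration takes no time and is no camera call; for the wrist camera it gives the pose at the moment of the call.
- close_job(): hands the job in; it is judged then, once.
The state is a dict: "t": time; "qpos": joint angles; "dq": joint speeds; "effort": joint torques, N m; "position": TCP position; "tool_rot": TCP orientation; "contact_force": force on the tool from outside, world axes, zero at the start; "moment": the same for the moment, N m; "width": finger opening in mm; "finger_force": force on a finger pad.
Only numpy, scipy, OpenCV 4.12 (cv2) and the standard library are available. Lean on these libraries where they do the work, as an engineer would, in place of code of your own. Each camera call takes 0.05 s, during which the arm holds its last target. There are 200 camera calls.

### The job

The bench glue dispenser is down to its last stub and idling at low heat. Take the milky-white glue stick from the drilled wooden block, push it down the feed tube until the stub under it is fully home and it will go no further, and turn the heat dial so that its pointer is on the green dot. Keep the gripper off the hot melt block and nozzle, and leave the other two sticks and the things on the bench where they are.

Things in the scene. Friction and masses are not known exactly. Their poses are not given: they have to be found in the camera images.
- dispenser: bench glue dispenser, fixed, 200 (x) by 340 mm (y). Origin: centre of its underside; x to its rear, y to its left, z up. Left (+y) half: blue control box, 170 by 150 mm, flat top 85 mm up with the heat dial (axis at x 8, y 80 mm) and a low red switch. Right half: upright steel feed tube at x 0, y -95 mm, melt block round its foot. Drip tray, 8 mm high, out to x = -172 mm
- mouth (a point): centre of the feed tube's mouth, 140 mm up; the tube is vertical. Round bore, 18 mm wide, flaring over the top 14 mm to about 30 mm; outside 26 mm wide, 38 mm at the rim. In the bore the old stub's top lies 65 to 79 mm below the mouth at the start, 95 mm when fully home: a stick that is fully home stands 65 mm out of the mouth
- stub (a joint): how far the remaining stub of white glue has been pushed down the bore, m: 0 = its top is 65 mm below the mouth, 0.030 = fully home at a hard stop. It starts between 0 and 0.014, needs a push of about 6 N to creep down, and stays where it is left. A stick pushed off the tube's axis drags on the bore as well
- melt_block: hot finned aluminium melt block, 78 by 76 mm, from 12 to 62 mm above the bench round the foot of the feed tube, with a brass nozzle that points to the dispenser's front (-x) and ends 84 mm in front of the tube's axis. The origin is on the bench on the tube's axis. The gripper must not touch it
- dial (a joint): angle of the heat dial, rad, growing clockwise seen from above: 0 = black dot (off), 2.827 = green dot (working heat), 4.712 = red dot (highest); stops at 0 and 4.712. Stiff enough to stay where it is left (about 0.05 N m). It starts between 0.5 and 1.9
- dial_grip (a point): point on the dial's vertical axis at gripping height, 123 mm above the bench. The black dial is a round 48 mm skirt with an upright bar on it, 46 mm long and 14 mm wide, from 100 mm (top of skirt) to 130 mm above the bench; grip the bar across its 14 mm. The frame turns with the dial: its -x axis is the pointer's direction, along the bar
- dial_pointer (a point): outer end of the white pointer line on top of the dial's bar, 20 mm from the dial's axis, on the side that points at the scale
- green_mark (a point): centre of the green dot, 11 mm wide, on the white scale plate round the dial, 50 mm from the dial's axis
- rack: pale timber block fixed to the bench, 65 mm (its x) by 205 mm (its y) and 50 mm high, origin at the centre of its underside. Three round holes 17 mm wide and 40 mm deep, 65 mm apart along its y, each hold a glue stick upright
- white_stick: milky-white glue stick, a rigid round rod 15 mm in diameter and 160 mm long, about 30 g, standing upright in one of the rack's holes. Origin at the centre of its lower end, z along it, upwards. It stands out 120 mm above the block; its top is 170 mm above the bench
- white_stick_mid (a point): middle of the white stick, on its axis, 80 mm from either end
- amber_stick: amber glue stick of the same size and origin in another hole; stays there
- dark_stick: dark brown glue stick of the same size and origin in another hole; stays there
- sample: foam roof-tile sample, 90 by 110 mm and 25 mm high, lying behind the dispenser's melt block; origin at the centre of its underside; leave alone
- tape: roll of masking tape lying flat behind the wooden block, 100 mm wide, 36 mm high; origin at the centre of its underside; leave alone
- marker: black marker pen with a blue cap, 140 mm long, 17 mm thick, lying in front of the wooden block; origin at the middle of its underside, x along it; leave alone
- screwdriver: orange screwdriver, 190 mm long, 26 mm thick, lying on the left of the bench; origin at the middle of its underside, x along it; leave alone
- can: paint can, 80 mm wide, 105 mm high, standing on the right of the bench; origin at the centre of its underside; leave alone
- brush: paint brush with a wooden handle, 170 mm long, lying on the right of the bench; origin at the middle of its underside, x along it; leave alone

How it is judged:
By the outcome, as a careful person would: the job done as asked, in the order asked, and still so for the second after the job is handed in, with the robot touching nothing.
It also fails if it takes over 72 s, if anything falls off the work surface, if the arm or the gripper's body presses on something with over 40 N, if the wrist force passes 120 N, or if a joint passes its speed limit or range.

## Working session

There is one attempt and no reset: what is moved stays moved. The work goes in short steps, Python scripts to look and compute and a shell command to move; the robot and the scene stay as the last step left them, time stands still between calls to the robot, and variables do not carry over. Pictures are saved under pics/ and viewed, at most 12 in all, crops included, and the job is handed in when it is done.

```bash
ls; mkdir -p pics
python3 - <<'E'
from cell import *
import cv2
for n in ("scene","top"):
    cv2.imwrite(f"pics/{n}0.png",camera(n)[:,:,::-1])
    c=calibration(n);print(n,c)
o=get_obs();print(o)
E
```

```text
pics
scene {'fx': 509.585147084134, 'fy': 509.585147084134, 'cx': 315.3356843240169, 'cy': 237.21978914054404, 'dist_coeffs': array([-0.02750596,  0.        ,  0.        ,  0.        ,  0.        ]), 'extrinsics': array([[ 2.60687926e-01,  7.10857728e-01, -6.53240458e-01,
         1.40211665e+03],
       [ 9.65312248e-01, -2.02181484e-01,  1.65211718e-01,
        -2.10061954e+02],
       [-1.46310989e-02, -6.73649715e-01, -7.38905943e-01,
         1.08723750e+03],
       [ 0.00000000e+00,  0.00000000e+00,  0.00000000e+00,
         1.00000000e+00]])}
top {'fx': 614.1779811337823, 'fy': 614.1779811337823, 'cx': 324.61175717182704, 'cy': 234.17539769673218, 'dist_coeffs': array([-0.14099711,  0.        ,  0.        ,  0.        ,  0.        ]), 'extrinsics': array([[-2.12528976e-02, -9.90685383e-01,  1.34501991e-01,
         2.86123182e+02],
       [-9.99741920e-01,  2.21389331e-02,  5.09512687e-03,
        -8.46781131e+00],
       [-8.02539829e-03, -1.34358993e-01, -9.90900224e-01,
         2.08451614e+03],
       [ 0.00000000e+00,  0.00000000e+00,  0.00000000e+00,
         1.00000000e+00]])}
{'t': 0.1, 'qpos': array([-1.34670225,  0.31165638,  0.01396253,  1.51286956, -0.00439389,
        1.31920574, -0.02720947]), 'dq': array([-0.00029315, -0.0006884 , -0.00071378, -0.00343786, -0.00176114,
       -0.00147202, -0.00206974]), 'effort': array([ 9.92415262e-04, -3.80854261e+01,  1.46727841e-01, -2.31239069e+01,
        1.23630575e-02,  8.16008309e-03, -1.38743869e-05]), 'position': array([144.27936282, 530.08948135, 238.33471097]), 'tool_rot': array([-0.41610239, -3.11371657,  0.00329753]), 'contact_force': array([-0.57364601, -0.03243865, -0.93522035]), 'moment': array([0.01478627, 0.01521047, 0.01762949]), 'finger_force': 0.0, 'width': 85.22706027853654}
```

View pics/scene0.png

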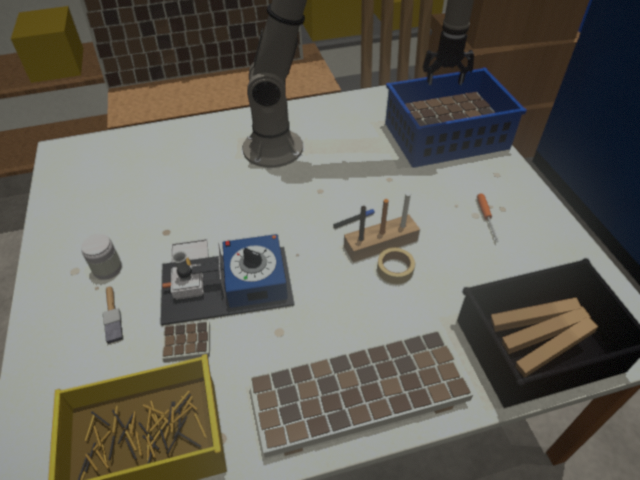

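View pics/top0.png

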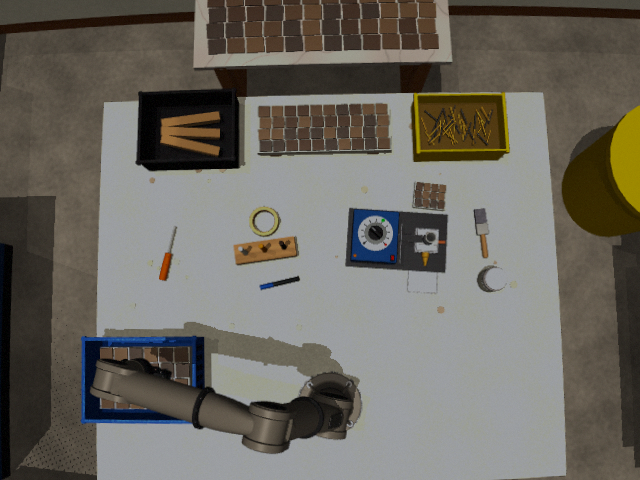

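The scene view shows the rack with dark, amber and white sticks at about (362,208), (384,200) and (406,195), and the dial at (253,262). In the top view the rack is at (266,250), the dial at (376,233) and the tube at about (430,238). I'll enlarge these.

Run:
```python
import cv2,numpy as np
t=cv2.imread("pics/top0.png");s=cv2.imread("pics/scene0.png")
r=lambda im,x,y,w,h:cv2.resize(im[y:y+h,x:x+w],(400,300),interpolation=cv2.INTER_CUBIC)
a=np.vstack([np.hstack([r(t,226,225,80,60),r(t,345,203,104,78)]),np.hstack([r(s,335,185,100,75),r(s,155,220,140,105)])])
cv2.imwrite("pics/crop1.png",a)
```

```text
(no output)
```

View pics/crop1.png

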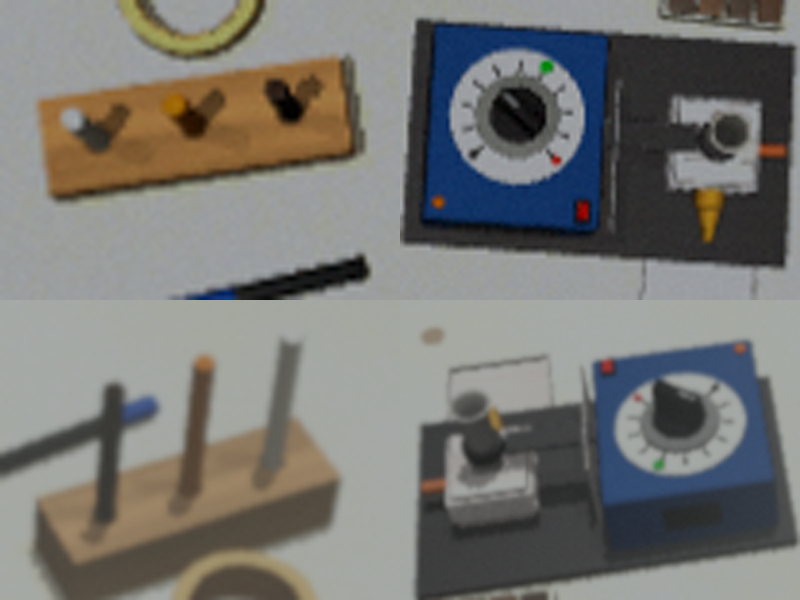

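```bash
cat > h.py <<'E'
from cell import *
import cv2, numpy as np
from scipy.spatial.transform import Rotation as R
def ray(name,u,v,c=None):
    c=c or calibration(name);K=np.array([[c['fx'],0,c['cx']],[0,c['fy'],c['cy']],[0,0,1.]])
    p=cv2.undistortPoints(np.array([[[u,v]]],float),K,np.array(c['dist_coeffs']))[0,0]
    T=np.array(c['extrinsics']);return T[:3,3],T[:3,:3]@np.array([p[0],p[1],1.])
def atz(name,u,v,z,c=None):
    o,d=ray(name,u,v,c);return o+d*(z-o[2])/d[2]
def proj(name,P,c=None):
    c=c or calibration(name);T=np.linalg.inv(c['extrinsics']);K=np.array([[c['fx'],0,c['cx']],[0,c['fy'],c['cy']],[0,0,1.]])
    return cv2.projectPoints(np.array(P,float).reshape(-1,3),cv2.Rodrigues(T[:3,:3])[0],T[:3,3],K,np.array(c['dist_coeffs']))[0][:,0]
E
python3 - <<'E'
from h import *
np.set_printoptions(precision=1,suppress=True)
for n,l in dict(white=[(240.4,248.6),(407.5,195),170],foot=[(245.6,253.6),(402,227),50],dark=[(281.4,243.4),(363,206.5),170],mouth=[(430.5,237.1),(179.5,256.4),140],dialplate=[(375.4,232.9),(253.4,263.4),87],).items():
    print(n,atz("top",*l[0],l[2]),atz("scene",*l[1],l[2]))
for n,p in dict(green=(383.2,220.4),black=(364.5,243),red=(385.6,244.3)).items(): print(n,atz("top",*p,87))
c=calibration("wrist");o=get_obs();Rt=R.from_rotvec(o['tool_rot']).as_matrix()
T=np.array(c['extrinsics']);print("tool R",Rt,"cam in tool",Rt.T@(T[:3,3]-o['position']),Rt.T@T[:3,:3],c['fx'])
E
```

```text
white [506.1 267.4 170. ] [512.5 267.2 170. ]
foot [502.7 267.3  50. ] [514.1 265.3  50. ]
dark [519.8 137.8 170. ] [521.5 140.9 170. ]
mouth [ 533.  -337.3  140. ] [ 535.  -334.9  140. ]
dialplate [ 557.8 -165.    87. ] [ 561.7 -161.5   87. ]
green [ 598.7 -192.1   87. ]
black [ 525.2 -128.2   87. ]
red [ 519.3 -197.3   87. ]
tool R [[-1.   0.3 -0. ]
 [ 0.3  1.  -0. ]
 [-0.  -0.  -1. ]] cam in tool [  75.4    1.1 -133.5] [[ 0.  -1.  -0.3]
 [ 1.   0.   0. ]
 [-0.  -0.3  1. ]] 399.84383385979896
```

```bash
cat >> h.py <<'E'
def rel(P,yaw=None):
    o=get_obs();M=R.from_rotvec(o['tool_rot']).as_matrix();d=np.array(P)-o['position']
    print("t",round(o['t'],2),"pos",o['position'].round(1),"yaw_y",np.degrees(np.arctan2(M[1,1],M[0,1])).round(1),"zaxis",M[:,2].round(3),"F",o['contact_force'].round(1),"w",round(o['width'],1),"| units",(M.T@d/20).round(2),"q",o['qpos'].round(2))
E
python3 -m creep '0 0 0 0 0 0.2 0.2;0 0 0 0 0 0.2 0.2;0 0 0 0 0 0.2 0.2;0 0 0 0 0 0.2 0.2;0 0 0 0 0 0.2 0.2;0 0 0 0 0 0.2 0.2;0 0 0 0 0 0.2 0.2;0 0 0 0 0 0.2 0.2'
python3 -c "
from h import *
rel([509,267,239])"
```

```text
t: 0.77
position: [144.3, 530.3, 238.6]
tool_rot: [1.602, 2.702, -0.002]
contact_force: [-0.1, -0.4, 0.3]
width: 51.5
finger_force: 0.0
t 0.77 pos [144.3 530.3 238.6] yaw_y 28.7 zaxis [-0.    -0.001 -1.   ] F [-0.1 -0.4  0.3] w 51.5 | units [-2.03e+01  9.69e+00 -1.00e-02] q [-1.44  0.31  0.14  1.52 -0.04  1.32 -0.8 ]
```

```bash
python3 -m creep '-1 0.5 0 0 0 0 0.2;-1 0.5 0 0 0 0 0.2;-1 0.5 0 0 0 0 0.2;-1 0.5 0 0 0 0 0.2;-1 0.5 0 0 0 0 0.2;-1 0.5 0 0 0 0 0.2;-1 0.5 0 0 0 0 0.2;-1 0.5 0 0 0 0 0.2' >/dev/null
python3 -m creep '-1 0.5 0 0 0 0 0.2;-1 0.5 0 0 0 0 0.2;-1 0.5 0 0 0 0 0.2;-1 0.5 0 0 0 0 0.2;-1 0.5 0 0 0 0 0.2;-1 0.5 0 0 0 0 0.2;-1 0.5 0 0 0 0 0.2;0 0 0 0 0 0 0.2'
python3 - <<'E'
from h import *
rel([509,267,239])
c=calibration("wrist");im=camera("wrist");cv2.imwrite("pics/w1.png",im[:,:,::-1])
np.save("w1.npy",c,allow_pickle=True);print(proj("wrist",[[509,267,170],[509,267,50]],c))
E
```

```text
t: 2.1
position: [425.5, 335.6, 238.9]
tool_rot: [1.606, 2.695, -0.003]
contact_force: [-0.0, -1.4, -0.3]
width: 51.4
finger_force: 0.0
t 2.1 pos [425.5 335.6 238.9] yaw_y 28.4 zaxis [ 0.003 -0.004 -1.   ] F [-0.  -1.4 -0.3] w 51.4 | units [-5.    2.04  0.02] q [-0.96  0.3   0.33  1.54 -0.1   1.31 -0.12]
[[381.59956798 409.68408189]
 [361.94878198 316.68134019]]
```

View pics/w1.png

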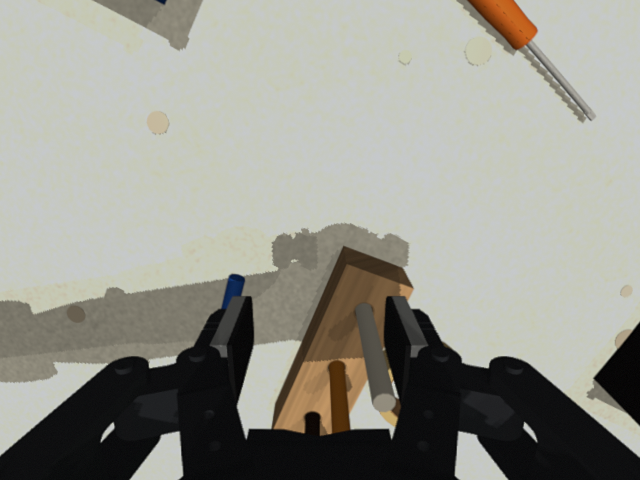

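The wrist view shows the white stick's top at (385,403) and its foot at (364,308).

Run:
```python
from h import *
c=np.load("w1.npy",allow_pickle=True).item()
print(atz("",385,403,170,c),atz("",364,309,50,c))
```

```text
[508.13482293 272.43041668 170.        ] [506.68161158 274.57768697  50.        ]
```

```bash
python3 -m creep '-0.8 0.35 0 0 0 0 0.2;-0.8 0.35 0 0 0 0 0.2;-0.8 0.35 0 0 0 0 0.2;-0.8 0.35 0 0 0 0 0.2;-0.8 0.35 0 0 0 0 0.2;-0.8 0.35 0 0 0 0 0.2;0 0 0 0 0 0 0.2;0 0 0 0 0 0 0.2' >/dev/null
python3 - <<'E'
from h import *
rel([508,271,129])
c=calibration("wrist");im=camera("wrist");cv2.imwrite("pics/w2.png",im[:,:,::-1])
np.save("w2.npy",c,allow_pickle=True);print(proj("wrist",[[508,271,170],[508,271,50]],c))
E
```

```text
t 2.82 pos [503.4 277.4 238.8] yaw_y 28.9 zaxis [-0.002  0.    -1.   ] F [-1.1 -0.  -0.4] w 51.1 | units [-0.4   0.05  5.49] q [-0.8   0.37  0.37  1.45 -0.14  1.34  0.09]
[[318.19611316 274.7854587 ]
 [318.37636381 219.32158496]]
```

View pics/w2.png

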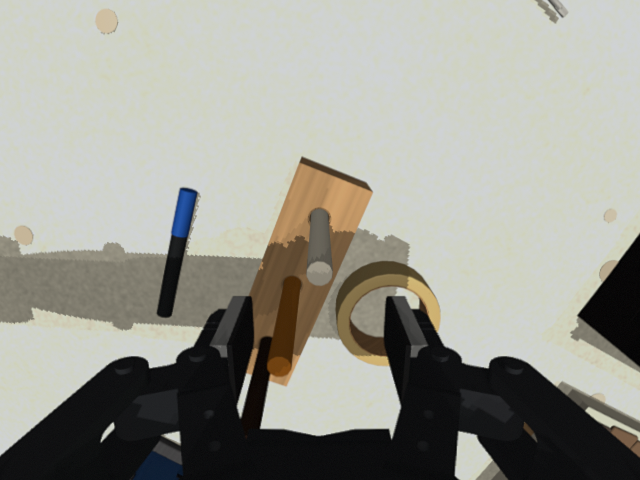

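The white stick's top is at (319,272), within 3 px of the prediction, so it is centred between the jaws. I'll descend and grip.

```bash
python3 -m creep '-0.35 0.05 0 0 0 0 0.2;0 0 0.9 0 0 0 0.2;0 0 0.9 0 0 0 0.2;0 0 0.9 0 0 0 0.2;0 0 0.9 0 0 0 0.2;0 0 0.9 0 0 0 0.2;0 0 0.9 0 0 0 0.2;0 0 0 0 0 0 0.2'
python3 -m creep '0 0 0 0 0 0 -1;0 0 0 0 0 0 -1;0 0 0 0 0 0 -1;0 0 0 0 0 0 -1;0 0 0 0 0 0 -1;0 0 0 0 0 0 -1;0 0 0 0 0 0 -1;0 0 0 0 0 0 -1'
python3 -c "
from h import *
rel([508,271,270])"
```

```text
t: 3.53
position: [504.5, 271.4, 127.4]
tool_rot: [-1.59, -2.704, 0.011]
contact_force: [-0.7, 0.5, -0.6]
width: 51.1
finger_force: 0.0
t: 4.2
position: [508.8, 271.8, 133.0]
tool_rot: [1.596, 2.706, 0.003]
contact_force: [-1.8, -0.9, 6.6]
width: 13.5
finger_force: 58.4
t 4.2 pos [508.8 271.8 133. ] yaw_y 28.9 zaxis [ 0.001  0.001 -1.   ] F [-1.8 -0.9  6.6] w 13.5 | units [-0.01 -0.04 -6.85] q [-0.78  0.46  0.36  1.61 -0.17  1.11  0.13]
```

```bash
python3 -m creep '0 0 -0.5 0 0 0 -1;0 0 -0.9 0 0 0 -1;0 0 -1 0 0 0 -1;0 0 -1 0 0 0 -1;0 0 -1 0 0 0 -1;0 0 -1 0 0 0 -1;0 0 -1 0 0 0 -1;0 0 -1 0 0 0 -1'
python3 -m creep '0 0 -1 0 0 0 -1;0 0 -0.9 0 0 0 -1;-0.5 -0.25 0 0 0 0 -1;-0.9 -0.45 0 0 0 0 -1;-1 -0.5 0 0 0 0 -1;-1 -0.5 0 0 0 0 -1;-1 -0.5 0 0 0 0 -1;-1 -0.5 0 0 0 0 -1'
python3 -c "
from h import *
rel([534,-336,320])"
```

```text
t: 4.87
position: [508.6, 271.4, 281.0]
tool_rot: [1.596, 2.705, 0.002]
contact_force: [0.2, 0.4, -0.2]
width: 13.3
finger_force: 58.5
t: 5.53
position: [513.0, 148.7, 316.8]
tool_rot: [-1.597, -2.705, 0.001]
contact_force: [-0.0, -0.8, -0.3]
width: 14.2
finger_force: 58.6
t 5.53 pos [513.  148.7 316.8] yaw_y 28.9 zaxis [-0.    -0.001 -1.   ] F [-0.  -0.8 -0.3] w 14.2 | units [-21.72 -10.79  -0.15] q [-0.65  0.26  0.44  1.42 -0.11  1.49  0.29]
```

```bash
for i in 1 2; do python3 -m creep '-1 -0.5 0 0 0 0 -1;-1 -0.5 0 0 0 0 -1;-1 -0.5 0 0 0 0 -1;-1 -0.5 0 0 0 0 -1;-1 -0.5 0 0 0 0 -1;-1 -0.5 0 0 0 0 -1;-1 -0.5 0 0 0 0 -1;-1 -0.5 0 0 0 0 -1' >/dev/null; done
python3 -m creep '-1 -0.5 0 0 0 0 -1;-0.7 -0.35 0 0 0 0 -1;-0.5 -0.25 0 0 0 0 -1;-0.3 -0.15 0 0 0 0 -1;0 0 0 0 0 0 -1;0 0 0 0 0 0 -1;0 0 0 0 0 0 -1;0 0 0 0 0 0 -1'
python3 - <<'E'
from h import *
rel([534,-336,320])
c=calibration("wrist");im=camera("wrist");cv2.imwrite("pics/w3.png",im[:,:,::-1])
np.save("w3.npy",c,allow_pickle=True);p=get_obs()['position']
print(proj("wrist",[[534,-336,140],p,p-[0,0,123],[559,-163,130],[559,-163,100]],c))
E
```

```text
t: 7.53
position: [531.0, -261.0, 317.3]
tool_rot: [-1.593, -2.708, -0.002]
contact_force: [-0.6, 0.1, -0.2]
width: 13.8
finger_force: 58.6
t 7.53 pos [ 531.  -261.   317.3] yaw_y 29.1 zaxis [ 0.     0.001 -1.   ] F [-0.6  0.1 -0.2] w 13.8 | units [-3.35 -1.69 -0.14] q [ 0.02  0.42  0.64  1.25 -0.24  1.55  1.12]
[[277.0331482  290.10044073]
 [315.18578489 325.92538285]
 [316.34261439 232.92341893]
 [409.25381536 120.56689255]
 [401.52395192 120.01533592]]
```

View pics/w3.png

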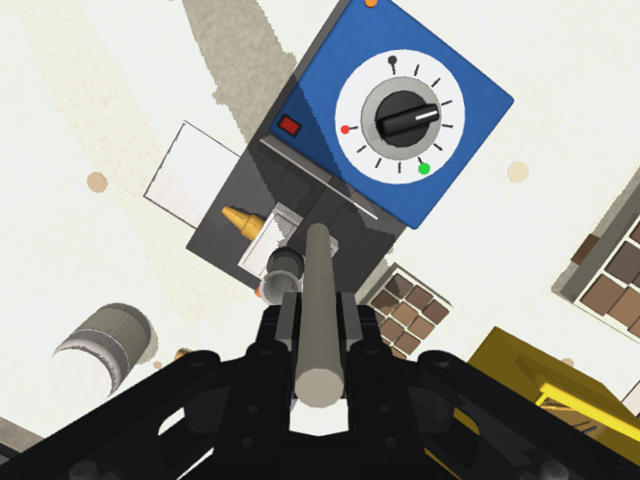

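The wrist view shows the mouth rim centred at about (281,289), the stick's lower end at (318,231) and the dial skirt at (402,118). The white pointer runs from (417,118) to (438,112), the green dot is at (424,169), the black dot at (392,60) and the red dot at (345,129).

Run:
```python
from h import *
np.set_printoptions(precision=1,suppress=True)
im=cv2.imread("pics/w3.png");cv2.imwrite("pics/crop3.png",np.hstack([cv2.resize(im[255:325,240:330],(400,311),interpolation=cv2.INTER_CUBIC),cv2.resize(im[40:190,330:470],(290,311),interpolation=cv2.INTER_CUBIC)]))
c=np.load("w3.npy",allow_pickle=True).item()
print("mouth",atz("",281,289,140,c),"end",atz("",318,231,194.3,c))
ax=atz("",402,118,100,c);print("dial skirt",ax,"plate",atz("",400,117,87,c))
b=[atz("",*p,87,c) for p in((424,169),(392,60),(345,129))];print(b,[np.linalg.norm(x[:2]-ax[:2]) for x in b])
P=[atz("",*p,130,c) for p in((438,112),(417,118))];print(P)
ang=lambda p:np.degrees(np.arctan2(*(p-ax)[1::-1]))
print("angles green black red tip",[ang(x) for x in b],ang(P[0]),"line",np.degrees(np.arctan2(*(P[0]-P[1])[1::-1])))
```

```text
mouth [ 536.5 -333.4  140. ] end [ 531.3 -259.5  194.3]
dial skirt [ 558.5 -161.4  100. ] plate [ 558.8 -160.3   87. ]
[array([ 602.4, -188.3,   87. ]), array([ 527.9, -123.4,   87. ]), array([ 521.8, -193.1,   87. ])] [np.float64(51.560867242997766), np.float64(48.75134906610336), np.float64(48.50733202344736)]
[array([ 575.1, -146.3,  130. ]), array([ 563.2, -158.3,  130. ])]
angles green black red tip [np.float64(-31.511781920658688), np.float64(128.8793491680076), np.float64(-139.17413921860646)] 42.195969805715045 line 45.41192709243323
```

View pics/crop3.png

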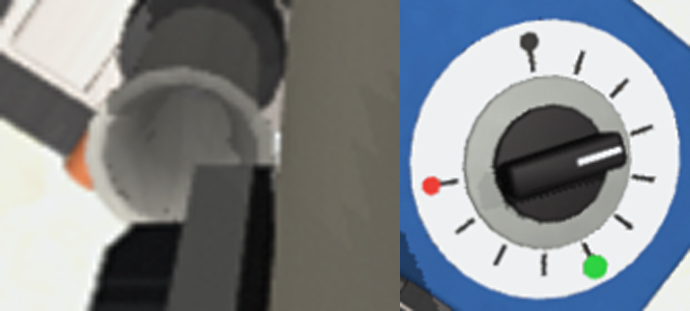

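Mouth is at about (536,-334.5), which agrees with the top view to about 2.5 mm. Next I'll hover the stick's end just above the mouth and check.

```bash
python3 -m creep '-0.6 -0.3 0 0 0 0 -1;-0.7 -0.3 0 0 0 0 -1;-0.7 -0.35 0 0 0 0 -1;-0.7 -0.35 0 0 0 0 -1;-0.6 -0.25 0.3 0 0 0 -1;0 0 0.8 0 0 0 -1;0 0 0.7 0 0 0 -1;0 0 0.2 0 0 0 -1'
python3 -m creep '0 0 0 0 0 0 -1;0 0 0 0 0 0 -1;0 0 0 0 0 0 -1;0 0 0 0 0 0 -1;0 0 0 0 0 0 -1;0 0 0 0 0 0 -1;0 0 0 0 0 0 -1;0 0 0 0 0 0 -1' >/dev/null
python3 - <<'E'
from h import *
rel([536,-334.5,273])
c=calibration("wrist");im=camera("wrist")[:,:,::-1]
sc=camera("scene")[:,:,::-1]
np.save("w4.npy",c,allow_pickle=True);p=get_obs()['position']
r=lambda im,x,y,w,h:cv2.resize(im[y:y+h,x:x+w],(400,400),interpolation=cv2.INTER_CUBIC)
cv2.imwrite("pics/w4.png",np.hstack([r(im,250,160,130,130),r(sc,140,200,100,100)]))
print(proj("wrist",[[536,-334.5,140],p-[0,0,123]],c),proj("scene",[[536,-334.5,140],p-[0,0,123]]))
E
```

```text
t: 8.25
position: [534.6, -334.2, 274.3]
tool_rot: [-1.593, -2.702, -0.001]
contact_force: [0.0, 0.7, -0.8]
width: 13.7
finger_force: 58.6
t 8.92 pos [ 535.3 -335.3  277.5] yaw_y 28.9 zaxis [ 0. -0. -1.] F [ 0.8 -0.  -0.8] w 13.4 | units [0.02 0.05 0.22] q [ 0.15  0.52  0.64  1.21 -0.3   1.51  1.25]
[[318.10633941 226.13184458]
 [316.55523857 232.43020988]] [[179.71333369 256.6532696 ]
 [178.10063608 252.68929223]]
```

View pics/w4.png

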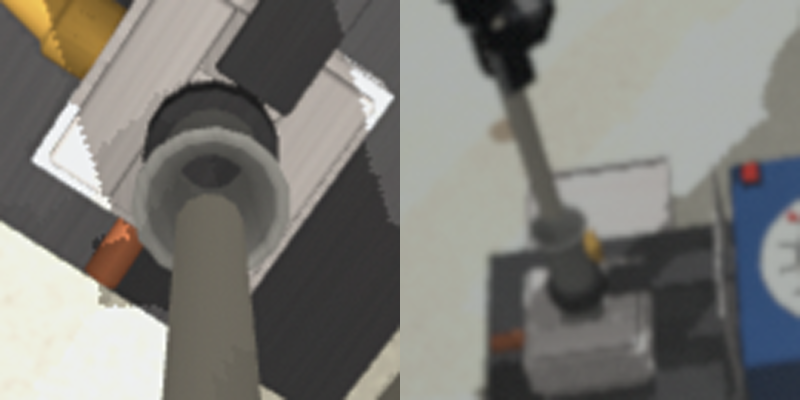

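```bash
python3 -m creep '0.05 0 0.3 0 0 0 -1;0 0 0.4 0 0 0 -1;0 0 0.4 0 0 0 -1;0 0 0.4 0 0 0 -1;0 0 0.4 0 0 0 -1;0 0 0.4 0 0 0 -1;0 0 0.4 0 0 0 -1;0 0 0 0 0 0 -1'
python3 -m creep '0 0 0.2 0 0 0 -1;0 0 0.2 0 0 0 -1;0 0 0.2 0 0 0 -1;0 0 0 0 0 0 -1;0 0 0 0 0 0 -1;0 0 0 0 0 0 -1;0 0 0 0 0 0 -1;0 0 0 0 0 0 -1'
python3 -c "
from h import *
rel([535,-334,168])"
```

```text
t: 9.68
position: [534.2, -333.9, 220.9]
tool_rot: [-1.595, -2.703, 0.0]
contact_force: [-0.2, -0.1, 0.1]
width: 13.6
finger_force: 58.6
t: 10.35
position: [534.9, -334.6, 211.6]
tool_rot: [1.596, 2.705, -0.0]
contact_force: [0.1, 0.5, -0.8]
width: 13.6
finger_force: 58.6
t 10.35 pos [ 534.9 -334.6  211.6] yaw_y 28.9 zaxis [ 0.001 -0.    -1.   ] F [ 0.1  0.5 -0.8] w 13.6 | units [0.02 0.02 2.18] q [ 0.14  0.54  0.63  1.33 -0.32  1.36  1.27]
```

Bottom is at z≈89 inside the bore with no lateral force. I'll push on slowly.

```bash
python3 -m creep '0 0 0.15 0 0 0 -1;0 0 0.15 0 0 0 -1;0 0 0.15 0 0 0 -1;0 0 0.15 0 0 0 -1;0 0 0.15 0 0 0 -1;0 0 0.15 0 0 0 -1;0 0 0.15 0 0 0 -1;0 0 0.15 0 0 0 -1' | sed -n 2,4p
python3 -m creep '0 0 0.1 0 0 0 -1;0 0 0.1 0 0 0 -1;0 0 0.1 0 0 0 -1;0 0 0.1 0 0 0 -1;0 0 0.1 0 0 0 -1;0 0 0 0 0 0 -1;0 0 0 0 0 0 -1;0 0 0 0 0 0 -1' | sed -n 2,6p
```

```text
position: [535.0, -334.7, 188.7]
tool_rot: [1.595, 2.705, 0.0]
contact_force: [-2.1, 1.1, 6.6]
position: [535.0, -334.6, 178.2]
tool_rot: [1.595, 2.705, 0.0]
contact_force: [-1.4, 0.8, 6.0]
width: 13.4
finger_force: 59.1
```

```bash
python3 -m creep '0 0 0.07 0 0 0 -1;0 0 0.07 0 0 0 -1;0 0 0.07 0 0 0 -1;0 0 0.07 0 0 0 -1;0 0 0.07 0 0 0 -1;0 0 0 0 0 0 -1;0 0 0 0 0 0 -1;0 0 0 0 0 0 -1' | sed -n 2,4p
python3 -m creep '0 0 0.05 0 0 0 -1;0 0 0.05 0 0 0 -1;0 0 0.05 0 0 0 -1;0 0 0.05 0 0 0 -1;0 0 0 0 0 0 -1;0 0 0 0 0 0 -1;0 0 0 0 0 0 -1;0 0 0 0 0 0 -1' | sed -n 2,6p
```

```text
position: [534.9, -334.6, 170.9]
tool_rot: [1.596, 2.705, 0.0]
contact_force: [-0.9, 1.6, 4.7]
position: [535.1, -334.8, 167.9]
tool_rot: [1.595, 2.704, 0.0]
contact_force: [-2.4, 1.3, 9.9]
width: 13.1
finger_force: 59.7
```

```bash
for i in 1; do python3 -m creep '0 0 0.05 0 0 0 -1;0 0 0.05 0 0 0 -1;0 0 0 0 0 0 -1;0 0 0 0 0 0 -1;0 0 0 0 0 0 -1;0 0 0 0 0 0 -1;0 0 0 0 0 0 -1;0 0 0 0 0 0 -1' | sed -n 2,4p
python3 -m creep '0 0 0.05 0 0 0 -1;0 0 0.05 0 0 0 -1;0 0 0 0 0 0 -1;0 0 0 0 0 0 -1;0 0 0 0 0 0 -1;0 0 0 0 0 0 -1;0 0 0 0 0 0 -1;0 0 0 0 0 0 -1' | sed -n 2,6p; done
```

```text
position: [535.4, -335.3, 167.7]
tool_rot: [1.594, 2.703, 0.0]
contact_force: [-1.5, 2.4, 14.1]
position: [535.7, -335.7, 167.6]
tool_rot: [1.593, 2.701, 0.001]
contact_force: [-4.5, 2.9, 20.2]
width: 13.7
finger_force: 61.1
```

The hard stop is reached: z is steady at 167.6 while the force rose to 20 N. I'll relax, release and rise.

```bash
python3 -m creep '0 0 -0.15 0 0 0 -1;0 0 0 0 0 0 0;0 0 0 0 0 0 0;0 0 0 0 0 0 0;0 0 0 0 0 0 0;0 0 0 0 0 0 0;0 0 0 0 0 0 0;0 0 0 0 0 0 0' | sed -n 2,6p
python3 -m creep '0 0 -0.5 0 0 0 0;0 0 -1 0 0 0 0;0 0 -1 0 0 0 0;0 0 -1 0 0 0 0;0 0 -0.6 0 0 0 0;0 0 0 0 0 0 0;0 0 0 0 0 0 0;0 0 0 0 0 0 0' | sed -n 2,6p
python3 -m creep '0 0 0 0 0 0.24 0;0 0 0 0 0 0.24 0;0 0 0 0 0 0.24 0;0 0 0 0 0 0.24 0;0 0 0 0 0 0.24 0;0 0 0 0 0 0.24 0;0 0 0 0 0 0.24 0;0 0 0 0 0 0.24 0' >/dev/null
python3 -m creep '0 0 0 0 0 0.24 0;0 0 0 0 0 0.24 0;0 0 0 0 0 0.2 0;0 0 0 0 0 0 0;0 0 0 0 0 0 0;0 0 0 0 0 0 0;0 0 0 0 0 0 0;0 0 0 0 0 0 0' >/dev/null
python3 - <<'E'
from h import *
rel([558.7,-161,240])
c=calibration("wrist");im=camera("wrist");cv2.imwrite("pics/w5.png",im[:,:,::-1])
np.save("w5.npy",c,allow_pickle=True)
print(proj("wrist",[[558.7,-161,130],[558.7,-161,100],[536,-334,205],[536,-334,140]],c))
E
```

```text
position: [534.7, -334.4, 164.9]
tool_rot: [-1.596, -2.706, 0.0]
contact_force: [0.4, 0.4, 0.3]
width: 42.4
finger_force: 0.0
position: [534.5, -334.1, 246.5]
tool_rot: [-1.595, -2.705, -0.0]
contact_force: [-0.3, -0.1, -0.6]
width: 42.5
finger_force: 0.0
t 17.02 pos [ 534.7 -334.4  247.2] yaw_y -45.5 zaxis [-0.  0. -1.] F [-0.4 -0.1 -0.5] w 42.8 | units [ 6.93 -5.34  0.36] q [ 0.    0.6   0.92  1.28 -0.47  1.48  0.08]
[[134.81668611   8.23821894]
 [154.65346509  19.38554267]
 [320.09120625 280.1893499 ]
 [319.68219805 239.26137248]]
```

View pics/w5.png

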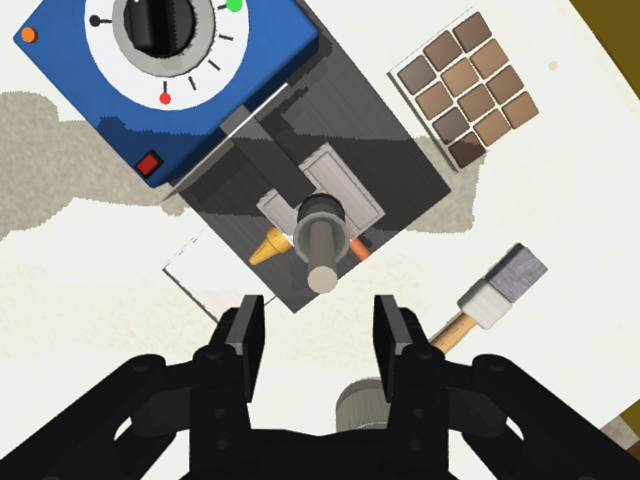

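The stick's top is at (322,278), against (320,280) predicted for fully home, so it has stayed in place. Now I'll move over the dial.

```bash
python3 -m creep '0.5 -0.4 0 0 0 0 0;0.9 -0.7 0 0 0 0 0;1 -0.8 0 0 0 0 0;1 -0.8 0 0 0 0 0;1 -0.8 0 0 0 0 0;1 -0.8 0 0 0 0 0;1 -0.7 0 0 0 0 0;0.5 -0.35 0 0 0 0 0' >/dev/null
python3 -m creep '0 0 0.5 0 0 0 0;0 0 0.8 0 0 0 0;0 0 0.8 0 0 0 0;0 0 0.4 0 0 0 0;0 0 0 0 0 0 0;0 0 0 0 0 0 0;0 0 0 0 0 0 0;0 0 0 0 0 0 0' >/dev/null
python3 - <<'E'
from h import *
rel([558.7,-161,113])
c=calibration("wrist");im=camera("wrist");cv2.imwrite("pics/w6.png",im[40:400,120:520,::-1].repeat(2,0).repeat(2,1)[:600])
np.save("w6.npy",c,allow_pickle=True)
print(proj("wrist",[[558.7,-161,130],[558.7,-161,100],[558.7+20*.72,-161+20*.69,130]],c))
E
```

```text
t 18.4 pos [ 558.9 -162.4  198.3] yaw_y -45.6 zaxis [ 0.002 -0.001 -1.   ] F [0.8 0.1 0.1] w 42.5 | units [ 0.04 -0.06  4.27] q [-0.37  0.53  0.93  1.51 -0.43  1.32 -0.19]
[[316.44616886 261.47530973]
 [316.56712464 244.14937818]
 [316.81652587 225.78381391]]
```

View pics/w6.png

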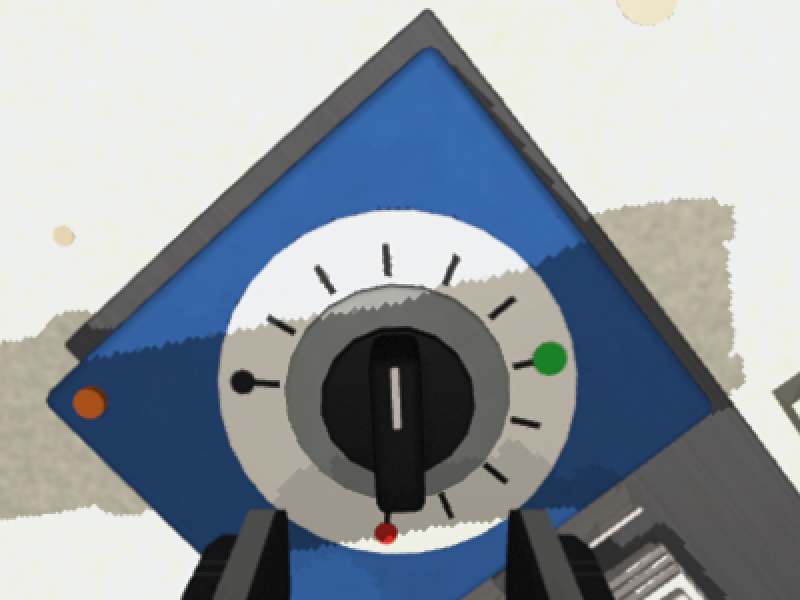

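The bar lies along image vertical, from (396,337) to (401,511) in the crop, nearly aligned with the jaws. The pointer line runs (395,368)–(397,428), with green at (550,359), black at (242,382) and red at (386,533).

Run:
```python
from h import *
from scipy.optimize import least_squares
np.set_printoptions(precision=1,suppress=True)
c=np.load("w6.npy",allow_pickle=True).item()
f=lambda u,v,z:atz("",120+u/2,40+v/2,z,c)
b=[f(550,359,87),f(242,382,87),f(386,533,87)];a=-np.array([2.827,0,4.712])
r=lambda p:np.concatenate([b[i][:2]-(p[:2]+50*np.array([np.cos(p[2]+a[i]),np.sin(p[2]+a[i])])) for i in range(3)])
s=least_squares(r,[558,-161,2.2]);print(s.x,s.fun)
g=s.x[2]-2.827;P=f(395,368,130);Q=f(397,428,130)
A=lambda v:np.degrees(np.arctan2(v[1],v[0]))
print("green deg",np.degrees(g),"tip",P,A(P[:2]-s.x[:2]),np.linalg.norm(P[:2]-s.x[:2]),"line",A(P-Q),"skirt",f(397,391,100),"green meas",A(b[0][:2]-s.x[:2]))
```

```text
[ 560.2 -161.5    2.3] [-0.3  0.   0.  -0.2  0.3  0.2]
green deg -32.12244235229523 tip [ 574.  -146.8  130. ] 46.609460963544755 20.19845402890915 line 46.22687632989745 skirt [ 563.5 -158.   100. ] green meas -32.298851765583585
```

```bash
python3 -m creep '0.08 0.01 0.3 0 0 -0.07 0;0 0 0.7 0 0 0 0;0 0 0.8 0 0 0 0;0 0 0.8 0 0 0 0;0 0 0.8 0 0 0 0;0 0 0.5 0 0 0 0;0 0 0.3 0 0 0 0;0 0 0 0 0 0 0' | sed -n 2,6p
python3 -m creep '0 0 0 0 0 0 -1;0 0 0 0 0 0 -1;0 0 0 0 0 0 -1;0 0 0 0 0 0 -1;0 0 0 0 0 0 -1;0 0 0 0 0 0 -1;0 0 0 0 0 0 -1;0 0 0 0 0 0 -1'  | sed -n 2,6p
python3 -c "
from h import *
rel([560.2,-161.5,113])"
```

```text
position: [559.2, -160.1, 112.4]
tool_rot: [-2.886, -1.239, 0.002]
contact_force: [-0.5, -0.1, -0.8]
width: 42.5
finger_force: 0.0
position: [560.5, -161.0, 114.6]
tool_rot: [2.886, 1.238, 0.003]
contact_force: [0.3, 1.2, 5.7]
width: 13.0
finger_force: 60.5
t 19.78 pos [ 560.5 -161.   114.6] yaw_y -43.5 zaxis [ 0.002 -0.001 -1.   ] F [0.3 1.2 5.7] w 13.0 | units [-0.03  0.01  0.08] q [-0.34  0.6   0.87  1.62 -0.5   1.15 -0.1 ]
```

```bash
python3 -m creep '0 0 0 0 0 0.1 -1;0 0 0 0 0 0.2 -1;0 0 0 0 0 0.2 -1;0 0 0 0 0 0.2 -1;0 0 0 0 0 0.2 -1;0 0 0 0 0 0.2 -1;0 0 0 0 0 0.2 -1;0 0 0 0 0 0.2 -1' | sed -n 2,6p
python3 -m creep '0 0 0 0 0 0.2 -1;0 0 0 0 0 0.2 -1;0 0 0 0 0 0.2 -1;0 0 0 0 0 0.2 -1;0 0 0 0 0 0.2 -1;0 0 0 0 0 0.15 -1;0 0 0 0 0 0.1 -1;0 0 0 0 0 0 -1' | sed -n 2,6p
python3 -m creep '0 0 0 0 0 0 -1;0 0 0 0 0 0 -1;0 0 0 0 0 0 -1;0 0 0 0 0 0 -1;0 0 0 0 0 0 -1;0 0 0 0 0 0 -1;0 0 0 0 0 0 -1;0 0 0 0 0 0 -1' | sed -n 2,6p
python3 -c "
from h import *
rel([560.2,-161.5,113]); print(get_obs()['moment'])"
```

```text
position: [561.1, -162.2, 114.6]
tool_rot: [3.137, 0.088, 0.006]
contact_force: [2.1, -2.0, 2.7]
width: 12.8
finger_force: 60.3
position: [560.8, -163.4, 114.6]
tool_rot: [3.012, -0.876, 0.008]
contact_force: [2.0, -3.9, 3.5]
width: 12.9
finger_force: 60.3
position: [560.8, -163.4, 114.6]
tool_rot: [3.014, -0.873, 0.008]
contact_force: [1.1, -4.8, 3.7]
width: 13.0
finger_force: 60.4
t 21.78 pos [ 560.8 -163.4  114.6] yaw_y -122.3 zaxis [ 0.004 -0.005 -1.   ] F [ 1.1 -4.8  3.7] w 13.0 | units [-0.08 -0.07  0.08] q [-0.48  0.76  1.19  1.63 -0.73  1.26 -1.29]
[-1.08613993 -0.44290401  0.02380404]
```

Yaw is at -122.3, against a goal of -122.2. I'll release, rise and check.

```bash
python3 -m creep '0 0 0 0 0 0 0;0 0 0 0 0 0 0;0 0 0 0 0 0 0;0 0 0 0 0 0 0;0 0 0 0 0 0 0;0 0 0 0 0 0 0;0 0 0 0 0 0 0;0 0 0 0 0 0 0' | sed -n 2,6p
python3 -m creep '0 0 -0.4 0 0 0 0;0 0 -0.8 0 0 0 0;0 0 -0.9 0 0 0 0;0 0 -0.9 0 0 0 0;0 0 -0.9 0 0 0 0;0 0 -0.6 0 0 0 0;0 0 0 0 0 0 0;0 0 0 0 0 0 0' >/dev/null
python3 -m creep '0 0 0 0 0 0 0;0 0 0 0 0 0 0;0 0 0 0 0 0 0;0 0 0 0 0 0 0;0 0 0 0 0 0 0;0 0 0 0 0 0 0;0 0 0 0 0 0 0;0 0 0 0 0 0 0' >/dev/null
python3 - <<'E'
from h import *
rel([560.2,-161.5,200])
c=calibration("wrist");im=camera("wrist");cv2.imwrite("pics/w7.png",im[40:340,120:520,::-1].repeat(2,0).repeat(2,1))
np.save("w7.npy",c,allow_pickle=True)
E
```

```text
position: [559.6, -160.3, 113.2]
tool_rot: [-3.017, 0.874, 0.0]
contact_force: [0.8, 0.1, -0.2]
width: 43.0
finger_force: 0.0
t 23.78 pos [ 559.6 -160.5  203.3] yaw_y -122.3 zaxis [-0. -0. -1.] F [-0.6 -0.2  0.5] w 42.7 | units [0.05 0.03 0.16] q [-0.5   0.66  1.23  1.51 -0.62  1.42 -1.37]
```

View pics/w7.png

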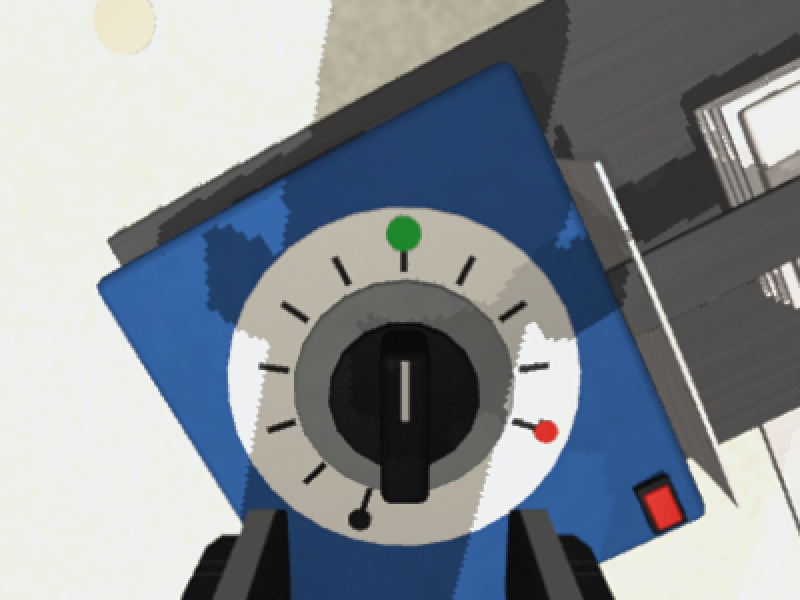

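The pointer line at (405,362)–(405,420) aims straight at the green dot at (404,233). The gripper is clear, so I'm handing in.

```bash
python3 -c "
from cell import *
print(close_job())"
```

```text
the job is handed in; nothing more can be done
None
```

The white stick is pushed down the feed tube to the hard stop, the dial pointer is on the green dot, and the job was handed in at about 24 s with the gripper clear of everything.

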